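Line up coin stacks and hold the latched coin tray cover open

ROBOT

A 6-joint arm with a two-finger parallel gripper is mounted at the origin on a cart in front of the work surface, level with it; the furniture and walls round the work are solid. World frame = base frame: x ahead of the robot, y to its left, z up, the work surface at z = 0. Lengths are in m, angles in rad, forces in N, time in s.
With the tool pointing down it reaches from about 0.35 to 0.875 m from the base axis. Payload 4.2 kg.
Tool frame: the origin (TCP) lies midway between the tips of the shut fingers; the grasp point (between the pads) lies 19 mm behind it; z points along the fingers, y is the line along which they close (so a half turn about z gives the same grasp; the last joint's range is limited). The gripper opens to 87 mm and grips with 3 to 60 N. Pads are 19 mm wide; open, the fingers measure 117 mm over their backs; the gripper's body (75 mm by 190 mm) begins 51 mm behind the grasp point.
Start: joints at [-1.048, 0.385, 0.008, 0, -1.194, -0.259], TCP at [0.163, -0.603, 0.223] pointing down, gripper open.
Joint ranges: [-3.14, 3.14], [-1.21, 2.06], [-1.07, 1.41], [-3.16, 2.05], [-2.99, -0.16], [-3.1, 3.1]. Speed limits (rad/s): [2.79, 2.79, 3.14, 3.14, 3.14, 3.14].

INTERFACE

Orientations are given as [roll, pitch, yaw] about the fixed x, y, z axes, in that order (R = Rz(yaw) Ry(pitch) Rx(roll)).
In Python, from rig import arm, cams, finish_job gives the robot as it stands (arm), with the cameras (cams) and the job as plain functions.
- The arm moves only by the shell command python3 inch.py [FORCE], which reads ROWS from standard input. ROWS is a JSON list of rows, 1 to 10 of them, each an object with the fields jaw (the opening from 0.0 (shut) to 1.0 (fully open)), x, y, z (the shift in shares of the most that a row can go, 1 being 50 mm), ax, ay, az (a rotation vector in normalised numbers (1 is pi rad)); a field left out counts as zero (the opening has to be given); each row shifts and turns the commanded pose from where the row before left it, along the tool's axes as they then stand; what a row does not reach is not made up. A row lasts 1/10 s, in which the tool goes at most 0.05 m and 0.15 rad, less where a joint would pass 70% of its speed; a pose out of reach is approached as far as the arm can. The fingers move at their own pace and stop on an object; FORCE is the grip in N (left out, the last holds). Time passes only in rows, so rows that do not move let the fingers close. It prints the time, the measured TCP pose, the force, the opening and the grip force at its end. Shift and turn numbers lie between -1 and 1, and a call with a number outside is refused. Input that does not fit is refused with a message, and nothing moves.
- arm.get_obs(): the state, without advancing time (a new reading comes with each control period).
- cams.read_camera(name): name is "side" or "top" or "wrist"; returns a dict with "image" (480x640x3 uint8, red, green, blue), "range_z" (480x640 float32, m along the optical axis (not along the pixel's ray), 0 where there is no reading), "mtx" (3x3 intrinsics, pixels), "R" (3x3) and "t" (3): a world point X has camera coordinates R X + t; the wrist camera has in their place "mount" (4x4, takes a point from camera to tool coordinates, whose origin is the TCP and whose axes are the flange's). Camera axes: x right, y down, z forward; pixel columns grow to the right and rows downward; lengths in m; the calibration is good to about 2 mm. A picture is of the moment at which its call begins: read the wrist's pose just before it.
- finish_job(): hands the job in; it is judged then, once.
The state is a dict: "time": time; "joint_pos": joint angles; "dq": joint speeds; "joint_torque": joint torques, N m; "position": TCP position; "tcp_rot": TCP orientation; "force": force on the tool from outside, world axes, zero at the start; "wrist_torque": the same for the moment, N m; "finger_gap": opening from 0.0 (shut) to 1.0 (fully open); "finger_force": force on a finger pad.
Only numpy, scipy, OpenCV 4.12 (cv2) and the standard library are available. Lean on these libraries where they do the work, as an engineer would, in place of code of your own. Each camera call takes 0.05 s, during which the arm holds its last target. There are 200 camera calls.

TASK

Line the three loose coin stacks up in an even row along the front edge of the coin tray: one centred in front of each of the three channels that still have room (the middle one and the two outermost, in any order), close against the edge or no more than a finger's width from it, standing upright and let go. Then pull the black latch knob straight out towards the tray's front against its spring, lift the hinged hold-down bar with its clear cover off the stud, and finish holding it up, its free end at least 80 mm higher than when shut, so that the teller can load the coins; the cover falls shut if let go. Leave the row and the stamp, ink pad, till roll and coin roll on the counter as they are.

Things in the scene. Friction and masses are not known exactly. Their poses are not given: they have to be found in the camera images.
- coin_tray: Grey coin tray, fixed, 132 mm deep (x), 170 wide (y), at each side a flat steel ear 7 mm high out to y = +-163. Origin: centre of its underside. x: from its front edge to its back, y: to its left, z up. Five channels along x at y = -64, -32, 0, 32, 64, coins on edge in them (tops 43 mm high); those at -64, 0, 64 have room at the front. Front wall: upright face at x = -66, 26 mm high; others 38.
- channel_left (a point): Foot of the tray's front face, on the counter, centred on the left outermost channel (tray x -66, y +64 mm); axes as the tray. A 26 mm stack that touches the front edge has its centre at x = -13 mm in this frame.
- channel_middle (a point): The same point for the middle channel (tray x -66, y 0 mm).
- channel_right (a point): The same point for the right outermost channel (tray x -66, y -64 mm).
- stack_a: Loose stack of silver coins that moves as one solid piece, 26 mm across, 22 mm high. Origin: centre of its underside.
- stack_b: Loose stack of silver coins, one solid piece, 26 mm across, 21 mm high. Origin: centre of its underside.
- stack_c: Loose stack of silver coins, one solid piece, 26 mm across, 21 mm high. Origin: centre of its underside.
- hold_bar (a joint): Angle of the hold-down bar and cover about its hinge, rad: 0 shut, grows as the free (right, tray -y) end rises, at most 1.2. It weighs about 0.3 kg and falls shut by its own weight. While the latch is in, it cannot be raised.
- bar_hinge (a point): Hinge of the bar, at the tray's left end (tray x 25, y +125 mm, 60 mm high). The hinge line runs along the tray's x; the free end swings up about it from the tray's -y side.
- cover: All that swings on the hinge. Shut, in the tray's frame: steel bar along y at x = 25 mm, 57 to 64 mm high; clear panel over x -58..54, y -74..74, 47 to 50 mm high (front lip 56); at the free end, y -137, a round metal coupler cup, 42 mm across, 54 to 94 mm high, over a steel stud. Origin: on the hinge line, turning with the bar; axes as the tray's when shut.
- latch (a joint): How far the spring latch is pulled out, m: 0 latched, 0.013 at its stop. The pin is clear of the stud from 0.0055; it takes 4 N to start and 7 N at the stop, and springs back when let go. It slides along the tray's -x (out of the cup, towards the tray's front).
- knob (a point): Centre of the black cylindrical latch knob, 22 mm thick, 24 mm long, axis along the tray's x, on the front of the coupler cup. Latched it lies at tray x -21, y -137 mm, 64.5 mm high, 262 mm from the hinge line; moves with latch and bar. Free below it down to the ear; cover's edge 63 mm to its left. Can be gripped from above across tray y, on its round sides, where it turns as the bar rises.
- wood_stamp: Bystander: small round hand stamp with a brown wooden handle, 30 x 30 x 75 mm, upright. Origin: centre of its underside.
- ink_pad: Bystander: flat closed ink pad, 69 x 98 x 19 mm. Origin: centre of its underside.
- till_roll: Bystander: white paper till roll standing on end, 58 mm across, 57 mm high. Origin: centre of its underside.
- coin_roll: Bystander: paper-wrapped coin roll standing on end, 26 mm across, 88 mm high. Origin: centre of its underside.

How it is judged:
By the outcome, as a careful person would: the job done as asked, in the order asked, and still so for the second after the job is handed in, while the arm keeps its last pose, push and grip.
It also fails if it takes over 61 s, if anything falls off the work surface, if the arm or the gripper's body presses on something with over 40 N, if the wrist force passes 120 N, or if a joint passes its speed limit or range.

## Working session

There is one attempt and no reset: what is moved stays moved. The work goes in short steps, Python scripts to look and compute and a shell command to move; the robot and the scene stay as the last step left them, time stands still between calls to the robot, and variables do not carry over. Pictures are saved under pics/ and viewed, at most 10 in all, crops included, and the job is handed in when it is done.

```bash
ls; mkdir -p pics
cat > h.py <<'E'
import numpy as np, cv2
from rig import arm, cams, finish_job
from scipy.spatial.transform import Rotation as Ro
def save(c,name): cv2.imwrite(f'pics/{name}.png',cv2.cvtColor(c['image'],cv2.COLOR_RGB2BGR))
def pts(c):
    "world points per pixel from range_z"
    z=c['range_z'].astype(float);v,u=np.mgrid[:480,:640]
    K=c['mtx'];P=np.stack([(u-K[0,2])/K[0,0]*z,(v-K[1,2])/K[1,1]*z,z],-1)
    return (P-c['t'])@c['R'], z>0
def ray(c,u,v,h):
    d=c['R'].T@np.linalg.solve(c['mtx'],[u,v,1.]);o=-c['R'].T@c['t']
    return o+d*(h-o[2])/d[2]
E
python3 - <<'E'
from h import *
for n in ('top','side'):
    c=cams.read_camera(n);save(c,n+'0');np.savez(n+'0.npz',**c)
    print(n,c['mtx'].round(1).tolist(),(-c['R'].T@c['t']).round(3),c['R'].round(2).tolist(),(c['range_z']>0).mean())
o=arm.get_obs();print(o)
E
```

```text
inch.py
pics
rig.py
top [[524.0, 0.0, 318.8], [0.0, 524.0, 238.7], [0.0, 0.0, 1.0]] [ 0.334 -0.012  1.432] [[-0.01, -1.0, 0.01], [-0.99, 0.01, -0.16], [0.16, -0.01, -0.99]] 0.99607421875
side [[525.3, 0.0, 318.8], [0.0, 525.3, 227.6], [0.0, 0.0, 1.0]] [0.118 0.733 0.7  ] [[-0.85, -0.52, 0.02], [-0.32, 0.51, -0.8], [0.41, -0.69, -0.6]] 0.996064453125
{'time': 0.1, 'joint_pos': array([-1.04838903e+00,  3.85486263e-01,  6.76761210e-03, -4.58249153e-04,
       -1.19395838e+00, -2.58599482e-01]), 'dq': array([-0.00068291, -0.00142385,  0.00268585,  0.00109857,  0.00086418,
       -0.00086345]), 'joint_torque': array([-4.13948364e-04, -3.91690421e+01,  1.87935752e+01,  4.23191696e+00,
        1.34442977e-02, -7.13787267e-05]), 'position': array([ 0.16286175, -0.60286203,  0.22156353]), 'tcp_rot': array([ 3.13966557e+00, -6.93354801e-05, -2.87795380e+00]), 'force': array([0.00295503, 0.23460419, 0.74571965]), 'wrist_torque': array([ 0.00529056, -0.00047423,  0.04102757]), 'finger_force': 0.0, 'finger_gap': 1.0010818277172475}
```

View pics/top0.png

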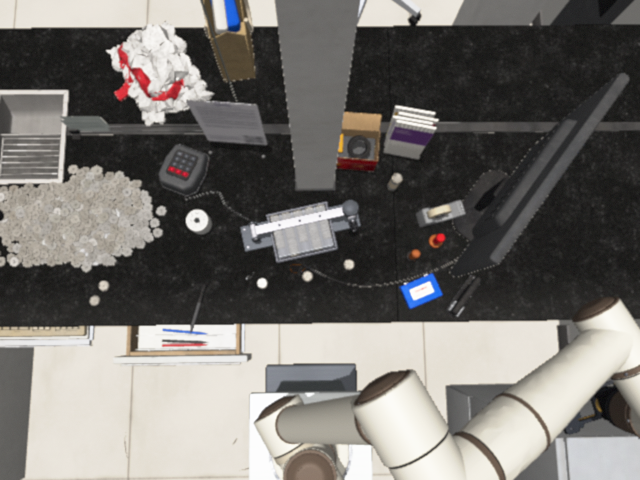

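View pics/side0.png

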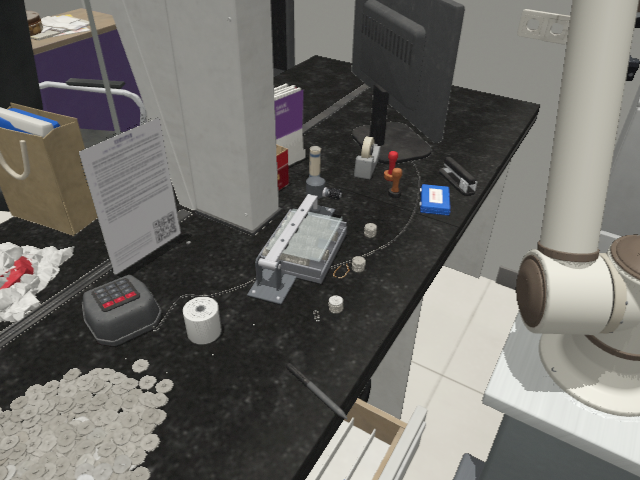

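Top view: the stacks are at about (262,283), (308,276) and (349,264). The tray is centred near (303,232), yawed slightly left. The cup and knob are near (351,212), with a pillar behind the tray (bottom edge at row 190). The side view confirms the stacks at (336,304), (358,264) and (370,230).

Run:
```python
from h import *
for n,sd in (('top',[(262,283),(308,276),(349,264)]),('side',[(336,304),(358,264),(370,230)])):
    c=dict(np.load(n+'0.npz'));P,ok=pts(c)
    print(n,'counter z',np.median(P[...,2][(abs(P[...,2])<.02)]).round(4))
    for u,v in sd:
        w=P[v-14:v+15,u-14:u+15].reshape(-1,3)
        im=c['image'][v-14:v+15,u-14:u+15].reshape(-1,3).astype(int)
        m=(w[:,2]>.016)&(w[:,2]<.03)
        q=w[m]; (cx,cy),r=cv2.minEnclosingCircle(q[:,:2].astype(np.float32))
        print('stack',m.sum(),q.mean(0).round(4),'h90',np.percentile(q[:,2],[10,50,90]).round(4),(round(cx,4),round(cy,4),round(r,4)))
    X=P.reshape(-1,3);roi=ok.ravel()&(X[:,0]>.3)&(X[:,0]<.75)&(abs(X[:,1])<.3)
    # bar: white/grey top 57..64mm
    for lo,hi,nm in ((.004,.0095,'ear'),(.023,.029,'front wall'),(.035,.041,'walls'),(.045,.053,'panel'),(.060,.068,'bar'),(.070,.1,'cup')):
        m=roi&(X[:,2]>lo)&(X[:,2]<hi)&(X[:,0]>.42)&(X[:,0]<.66)&(abs(X[:,1])<.22)
        if m.sum()>8:
            r=cv2.minAreaRect(X[m][:,:2].astype(np.float32));print(nm,m.sum(),X[m].mean(0).round(4),np.round(r[0],4),np.round(r[1],4),round(r[2],1))
c=dict(np.load('top0.npz'));cv2.imwrite('pics/tc.png',cv2.resize(c['image'][170:310,220:400,::-1],None,fx=4,fy=4,interpolation=cv2.INTER_CUBIC))
```

```text
top counter z 0.0005
stack 71 [0.4401 0.1257 0.0219] h90 [0.018  0.0217 0.0262] (0.44, 0.1256, 0.013)
stack 69 [0.4576 0.0029 0.0214] h90 [0.0178 0.0214 0.0248] (0.4571, 0.0024, 0.0129)
stack 67 [ 0.4876 -0.1101  0.021 ] h90 [0.0179 0.0205 0.0245] (0.4886, -0.1101, 0.0129)
ear 1414 [0.536  0.0141 0.006 ] [5.399e-01 2.000e-04] [0.4396 0.2396] 89.9
front wall 210 [0.5123 0.0161 0.0256] [0.5419 0.0222] [0.1912 0.2577] 11.6
walls 213 [0.5994 0.031  0.0375] [0.5734 0.0422] [0.1288 0.2177] 12.4
panel 1481 [0.5688 0.0154 0.0491] [0.5711 0.047 ] [0.1169 0.2095] 11.9
bar 669 [0.598  0.0317 0.0637] [0.5692 0.0091] [0.1006 0.2851] 9.2
cup 310 [ 0.6152 -0.1014  0.0846] [0.6019 0.0105] [0.0782 0.2867] 4.0
side counter z 0.0009
stack 134 [0.4384 0.1279 0.0208] h90 [0.0183 0.021  0.0227] (0.4398, 0.1278, 0.0142)
stack 103 [0.4561 0.0057 0.0209] h90 [0.0184 0.0213 0.0229] (0.4566, 0.0035, 0.0145)
stack 87 [ 0.4871 -0.1074  0.0206] h90 [0.0182 0.0209 0.0227] (0.4868, -0.1084, 0.0147)
ear 1397 [0.5504 0.0857 0.0069] [ 0.5351 -0.0013] [0.4368 0.2249] 89.9
front wall 358 [0.5245 0.0373 0.0256] [0.5292 0.0132] [0.1688 0.2737] 8.2
walls 377 [0.5803 0.0682 0.0378] [0.5773 0.0179] [0.1307 0.2725] 12.0
panel 1881 [0.5648 0.0223 0.0498] [0.5746 0.0166] [0.1129 0.2753] 12.2
bar 1040 [0.5945 0.0374 0.0639] [0.5972 0.0189] [0.0734 0.2826] 4.6
cup 373 [ 0.6149 -0.098   0.0828] [0.585  0.0089] [0.0794 0.2828] 12.1
```

View pics/tc.png

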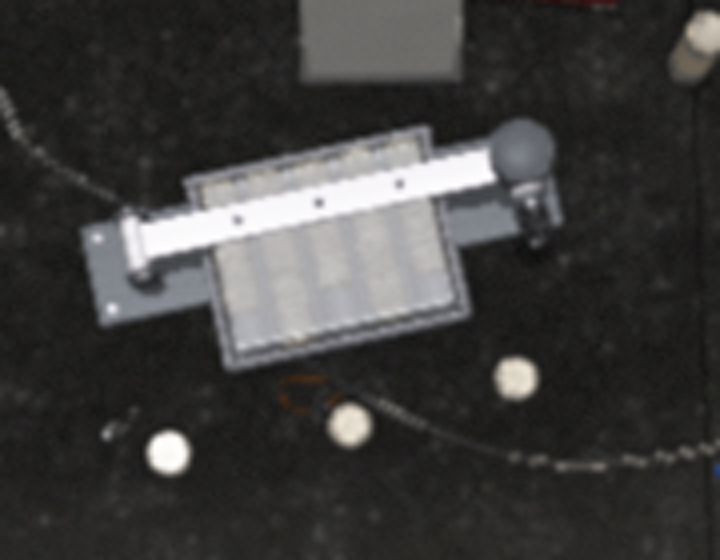

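The crop shows the tray yawed about 12°. Its front edge runs from crop (228,370) to (470,316), the cup is at (523,150) and the knob at (535,205), with the three stacks in front. Next I'll fix the tray frame.

Run:
```python
from h import *
for n in ('top','side'):
    c=dict(np.load(n+'0.npz'));P,ok=pts(c);X=P.reshape(-1,3)
    def sel(lo,hi,cx,cy,r): return X[(X[:,2]>lo)&(X[:,2]<hi)&(np.hypot(X[:,0]-cx,X[:,1]-cy)<r)]
    q=sel(.088,.1,.615,-.11,.04);(cx,cy),r=cv2.minEnclosingCircle(q[:,:2].astype(np.float32));print(n,'cup',len(q),cx,cy,r,np.median(q[:,2]))
    # bar axis
    q=sel(.060,.067,.598,.032,.10)[:,:2].astype(np.float32); l=cv2.fitLine(q,cv2.DIST_HUBER,0,.01,.01).ravel();print('bar line',l,'yaw',np.degrees(np.arctan2(-l[0],l[1])))
    r=cv2.minAreaRect(sel(.046,.052,.57,.02,.1)[:,:2].astype(np.float32));print('panel',r)
    q=sel(.023,.029,.505,.006,.10);q=q[q[:,0]-.505+.21*(q[:,1]-.006)<.025][:,:2].astype(np.float32);l=cv2.fitLine(q,cv2.DIST_HUBER,0,.01,.01).ravel();print('front',len(q),l,np.degrees(np.arctan2(-l[0],l[1])))
c=dict(np.load('top0.npz'))
for nm,(u,v),h in (('FL',(277,262.5),.026),('FR',(337.5,249),.026),('earL back',(240,227),.007),('earL front',(245.7,251.7),.007),('earR front',(360.5,225),.007),('pillarL',(295,190),0),('pillarR',(335.5,190),0),('roll top',(396.5,178),.088),('stampbottom',(416,254),.05)): print(nm,ray(c,u,v,h).round(4))
```

```text
top cup 156 0.6300692558288574 -0.11116079241037369 0.020346105098724365 0.0916153026956639
bar line [ 0.20813401 -0.9781003   0.59842706  0.03391988] yaw -167.98698
panel ((0.575423002243042, 0.016468435525894165), (0.11296319961547852, 0.1480407565832138), 11.996394157409668)
front 125 [ 0.23800398 -0.9712642   0.52092505 -0.01981708] -166.23123
side cup 142 0.6278002858161926 -0.10925137996673584 0.020554738119244576 0.09218323365939976
bar line [ 0.21007031 -0.9776863   0.5965365   0.03909254] yaw -167.87354
panel ((0.5744675397872925, 0.01759526878595352), (0.11293837428092957, 0.1515665054321289), 12.383098602294922)
front 228 [ 1.9975074e-01 -9.7984672e-01  5.1611161e-01 -4.7547222e-04] -168.47762
FL [0.493 0.083 0.026]
FR [ 0.5278 -0.0808  0.026 ]
earL back [0.5948 0.1862 0.007 ]
earL front [0.5259 0.1699 0.007 ]
earR front [ 0.5968 -0.1466  0.007 ]
pillarL [0.6999 0.0342 0.    ]
pillarR [ 0.6988 -0.0796  0.    ]
roll top [ 0.7074 -0.2377  0.088 ]
stampbottom [ 0.5087 -0.2886  0.05  ]
```

Units first: shifts go in shares of 50 mm and turns go in shares of pi rad. So 0.04 m is 0.8, 0.035 m is 0.7.

```bash
echo '[{"jaw":0.6,"x":-0.6,"y":0.6},{"jaw":0.6,"x":-0.6,"y":0.7},{"jaw":0.6,"x":-0.6,"y":0.7},{"jaw":0.6,"x":-0.6,"y":0.7},{"jaw":0.6,"x":-0.6,"y":0.7},{"jaw":0.6,"x":-0.6,"y":0.7},{"jaw":0.6,"x":-0.6,"y":0.7},{"jaw":0.6,"y":0.8},{"jaw":0.6,"y":0.8},{"jaw":0.6}]' | python3 inch.py 20
```

```text
time: 1.1
position: [0.2804, -0.2364, 0.2222]
tcp_rot: [3.14, 0.0, -2.873]
force: [-0.0, -0.1, 0.1]
finger_gap: 0.6
finger_force: 0.0
```

In the tool's units: -0.033 m is -0.66, 0.0265 m is 0.53, 0.01 rad / 3.1416 = 0.0032.

```bash
echo '[{"jaw":0.6,"x":-0.66,"y":0.53,"z":-0.2,"az":0.0032},{"jaw":0.6,"x":-0.66,"y":0.53,"z":-0.2,"az":0.0032},{"jaw":0.6,"x":-0.66,"y":0.53,"z":-0.2,"az":0.0032},{"jaw":0.6,"x":-0.66,"y":0.53,"z":-0.2,"az":0.0032},{"jaw":0.6,"x":-0.66,"y":0.53,"z":-0.2,"az":0.0032},{"jaw":0.6,"x":-0.66,"y":0.53,"z":-0.2,"az":0.0029},{"jaw":0.6},{"jaw":0.6}]' | python3 inch.py
cat >> h.py <<'E'
def wrist():
    o=arm.get_obs();c=cams.read_camera('wrist')
    T=np.eye(4);T[:3,:3]=Ro.from_euler('xyz',o['tcp_rot']).as_matrix();T[:3,3]=o['position']
    M=T@c['mount'];c['R']=M[:3,:3].T;c['t']=-c['R']@M[:3,3];return c
TC=np.array([.576,.0175]);YAW=.2094
RT=np.array([[np.cos(YAW),-np.sin(YAW)],[np.sin(YAW),np.cos(YAW)]])
def to_tray(p): return (np.asarray(p)[...,:2]-TC)@RT
def to_world(p): return TC+RT@np.asarray(p)
E
python3 - <<'E'
from h import *
c=wrist();save(c,'w1');np.savez('w1.npz',**c)
print((-c['R'].T@c['t']).round(3),c['mount'].round(3).tolist())
P,ok=pts(c)
m=((P[...,2]>.016)&(P[...,2]<.026)&ok&(P[...,0]<.56)).astype(np.uint8)
n,L,S,C=cv2.connectedComponentsWithStats(m)
for i in range(1,n):
    if S[i,4]>60:
        q=P[L==i];t=q[q[:,2]>np.percentile(q[:,2],40)]
        (cx,cy),r=cv2.minEnclosingCircle(t[:,:2].astype(np.float32));print(C[i].round(),S[i,4],(round(cx,4),round(cy,4),round(r,4)),np.median(t[:,2]).round(4))
E
```

```text
time: 1.9
position: [0.4373, -0.0379, 0.2819]
tcp_rot: [3.141, -0.002, -2.936]
force: [-0.1, -0.0, -0.2]
finger_gap: 0.6
finger_force: 0.0
[ 0.355 -0.055  0.444] [[0.0, -0.954, -0.299, 0.084], [1.0, 0.0, -0.001, 0.0], [0.001, -0.299, 0.954, -0.162], [0.0, 0.0, 0.0, 1.0]]
[ 57. 108.] 7071 (0.4128, -0.3025, 0.0552) 0.02
[ 78. 206.] 144 (0.5076, -0.2823, 0.0081) 0.0219
[358. 215.] 498 (0.4562, 0.0035, 0.0126) 0.0216
[245. 222.] 488 (0.4865, -0.1103, 0.0127) 0.0215
[477. 223.] 500 (0.4393, 0.1247, 0.0129) 0.0214
[ 11. 231.] 183 (0.5486, -0.3489, 0.0086) 0.0226
[345. 271.] 1844 (0.5117, 0.0032, 0.0843) 0.0234
```

View pics/w1.png

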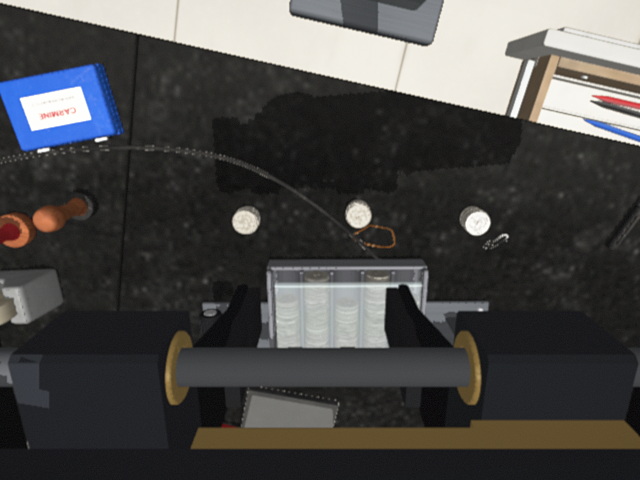

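The wrist view shows the stacks at (245,222), (358,215) and (477,223), agreeing with the top and side measurements. The tray's front edge is at row ~265, columns 267–426.

```bash
python3 - <<'E'
from h import *
c=dict(np.load('w1.npz'));P,ok=pts(c)
t=to_tray(P)
m=ok&(P[...,2]>.022)&(P[...,2]<.0275)&(abs(t[...,1])<.08)&(abs(t[...,0]+.064)<.008)
q=P[m][:,:2].astype(np.float32);l=cv2.fitLine(q,cv2.DIST_HUBER,0,.01,.01).ravel();print(len(q),np.degrees(np.arctan(-l[0]/l[1])),np.percentile(t[m][:,0],[2,10,50,90]).round(4))
for s in (-1,1):
    k=ok&(P[...,2]>.033)&(P[...,2]<.041)&(abs(t[...,0]+.04)<.03)&(abs(t[...,1]-s*.083)<.012)
    print(s,k.sum(),np.percentile(t[k][:,1],[2,10,50,90,98]).round(4))
E
echo '[{"jaw":0.6,"x":-0.14,"y":-0.32,"z":0.6},{"jaw":0.6,"x":-0.14,"y":-0.32,"z":0.6},{"jaw":0.6,"x":-0.14,"y":-0.32,"z":0.6},{"jaw":0.6,"x":-0.14,"y":-0.32,"z":0.6},{"jaw":0.6,"x":-0.12,"y":-0.34,"z":0.6},{"jaw":0.6,"z":0.6},{"jaw":0.6},{"jaw":0.6}]' | python3 inch.py
```

```text
856 12.166914 [-0.0667 -0.0663 -0.0646 -0.0589]
-1 241 [-0.0843 -0.0838 -0.0816 -0.0798 -0.0794]
1 208 [0.0783 0.0787 0.0804 0.0825 0.0833]
time: 2.75
position: [0.4862, -0.1117, 0.1028]
tcp_rot: [-3.141, -0.001, -2.938]
force: [-0.1, -0.2, 0.2]
finger_gap: 0.597
finger_force: 0.0
```

In the tool's units: 0.03 m is 0.6, 0.0015 m is 0.03, -0.005 rad / 3.1416 = -0.0016.

```bash
echo '[{"jaw":0.6,"y":0.03,"z":0.6,"az":-0.0016},{"jaw":0.6,"z":0.6},{"jaw":0.6,"z":0.5},{"jaw":0.6,"z":0.24},{"jaw":0.6},{"jaw":0.2},{"jaw":0.1},{"jaw":0.1},{"jaw":0.1},{"jaw":0.1}]' | python3 inch.py 15
```

```text
time: 3.75
position: [0.4869, -0.1092, 0.0063]
tcp_rot: [-3.141, 0.001, -2.931]
force: [-1.2, 0.9, 2.9]
finger_gap: 0.282
finger_force: 15.0
```

In the tool's units: -0.012 m is -0.24, 0.0105 m is 0.21.

```bash
echo '[{"jaw":0.1,"z":-0.24},{"jaw":0.1},{"jaw":0.1,"x":-0.16,"y":0.21},{"jaw":0.1,"x":-0.16,"y":0.21},{"jaw":0.1,"x":-0.16,"y":0.21},{"jaw":0.1,"x":-0.13,"y":0.2},{"jaw":0.1},{"jaw":0.1}]' | python3 inch.py
```

```text
time: 4.55
position: [0.5076, -0.0618, 0.0173]
tcp_rot: [3.141, -0.001, -2.931]
force: [-0.4, 0.2, -0.4]
finger_gap: 0.289
finger_force: 15.0
```

In the tool's units: -0.04 m is -0.8, -0.0007 m is -0.014.

```bash
echo '[{"jaw":0.1,"y":-0.014,"z":0.12},{"jaw":0.1,"z":0.09},{"jaw":0.1},{"jaw":0.45},{"jaw":0.45},{"jaw":0.45},{"jaw":0.45},{"jaw":0.45,"z":-0.3},{"jaw":0.45,"z":-0.6},{"jaw":0.6,"z":-0.8}]' | python3 inch.py
python3 - <<'E'
from h import *
o=arm.get_obs();R=Ro.from_euler('xyz',o['tcp_rot']).as_matrix()
g=np.array([.4563,.0030,.02]);print(o['position'],R.T@(g-o['position']))
E
```

```text
time: 5.55
position: [0.5064, -0.0632, 0.0915]
tcp_rot: [3.141, -0.005, -2.932]
force: [0.6, -0.2, -0.3]
finger_gap: 0.483
finger_force: 0.0
[ 0.50636267 -0.06323163  0.09153683] [0.03486424 0.0751692  0.07172513]
```

In the tool's units: 0.03 m is 0.6, 0.025 m is 0.5.

```bash
echo '[{"jaw":0.6,"x":0.14,"y":0.3},{"jaw":0.6,"x":0.18,"y":0.38},{"jaw":0.6,"x":0.18,"y":0.38},{"jaw":0.6,"x":0.18,"y":0.38},{"jaw":0.6,"x":0.02,"y":0.06},{"jaw":0.6,"z":0.4},{"jaw":0.6,"z":0.6},{"jaw":0.6,"z":0.5},{"jaw":0.6,"z":0.2},{"jaw":0.6}]' | python3 inch.py; echo '[{"jaw":0.2},{"jaw":0.1},{"jaw":0.1},{"jaw":0.1},{"jaw":0.1},{"jaw":0.1,"z":-0.24},{"jaw":0.1},{"jaw":0.1}]' | python3 inch.py 15
python3 - <<'E'
from h import *
o=arm.get_obs();R=Ro.from_euler('xyz',o['tcp_rot']).as_matrix()
g=np.array([*to_world([-.083,0]),.007]);print(o['position'],R.T@(g-o['position']))
c=wrist();save(c,'w2');np.savez('w2.npz',**c)
E
```

```text
time: 6.55
position: [0.4575, 0.0025, 0.006]
tcp_rot: [-3.141, -0.003, -2.932]
force: [-0.1, -0.3, 0.5]
finger_gap: 0.599
finger_force: 0.0
time: 7.35
position: [0.458, 0.0031, 0.0191]
tcp_rot: [3.141, 0.001, -2.932]
force: [0.1, -0.1, -1.2]
finger_gap: 0.285
finger_force: 15.0
[0.45796941 0.0030787  0.01906358] [-0.03544125 -0.01044061  0.01207964]
```

View pics/w2.png

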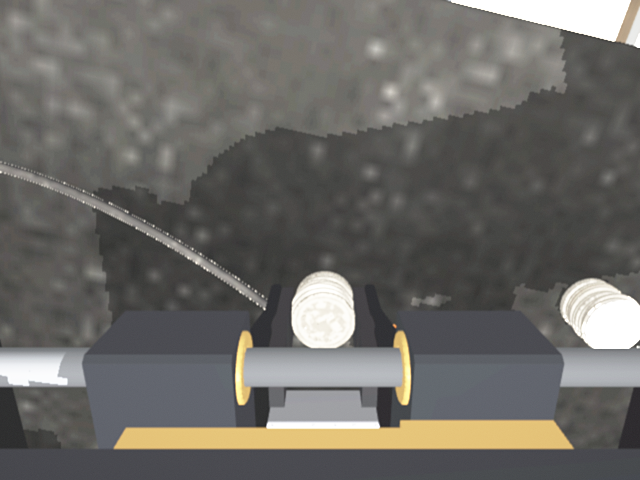

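The middle stack is held upright between the pads at about (324,310); the left one is visible at (600,315).

In the tool's units: -0.0095 m is -0.19, -0.009 m is -0.18.

```bash
echo '[{"jaw":0.1,"x":-0.18,"y":-0.05},{"jaw":0.1,"x":-0.19,"y":-0.06},{"jaw":0.1,"x":-0.18,"y":-0.05},{"jaw":0.1,"x":-0.18,"y":-0.048},{"jaw":0.1},{"jaw":0.1,"z":0.14},{"jaw":0.1,"z":0.1},{"jaw":0.1},{"jaw":0.1}]' | python3 inch.py ;echo '[{"jaw":0.45},{"jaw":0.45},{"jaw":0.45},{"jaw":0.45},{"jaw":0.45,"z":-0.3},{"jaw":0.45,"z":-0.6},{"jaw":0.6,"z":-0.8},{"jaw":0.6}]' | python3 inch.py
python3 - <<'E'
from h import *
o=arm.get_obs();R=Ro.from_euler('xyz',o['tcp_rot']).as_matrix()
g=np.array([.4393,.1257,.006]);print(o['position'],R.T@(g-o['position']))
E
```

```text
time: 8.3
position: [0.4954, 0.0004, 0.0068]
tcp_rot: [-3.142, -0.001, -2.932]
force: [0.3, -0.7, 0.7]
finger_gap: 0.284
finger_force: 15.0
time: 9.1
position: [0.4996, 0.0013, 0.097]
tcp_rot: [-3.142, 0.011, -2.93]
force: [1.2, 0.3, 0.3]
finger_gap: 0.548
finger_force: 0.0
[0.49956746 0.00129357 0.09702185] [0.03386943 0.13427886 0.090643  ]
```

In the tool's units: 0.028 m is 0.56, 0.0255 m is 0.51.

```bash
echo '[{"jaw":0.6,"x":0.1,"y":0.5},{"jaw":0.6,"x":0.12,"y":0.56},{"jaw":0.6,"x":0.12,"y":0.56},{"jaw":0.6,"x":0.12,"y":0.56},{"jaw":0.6,"x":0.12,"y":0.51},{"jaw":0.6,"z":0.2},{"jaw":0.6},{"jaw":0.6}]' | python3 inch.py
python3 - <<'E'
from h import *
o=arm.get_obs();R=Ro.from_euler('xyz',o['tcp_rot']).as_matrix()
g=np.array([.4393,.1257,.006]);print(o['position'],R.T@(g-o['position']))
E
```

```text
time: 9.9
position: [0.4393, 0.1253, 0.0815]
tcp_rot: [-3.141, -0.001, -2.932]
force: [-0.4, -0.4, -0.3]
finger_gap: 0.603
finger_force: 0.0
[0.43927441 0.12529224 0.08152663] [-0.00021038  0.00044079  0.07552616]
```

In the tool's units: 0.03 m is 0.6, 0.02 m is 0.4.

```bash
echo '[{"jaw":0.6,"z":0.4},{"jaw":0.6,"z":0.6},{"jaw":0.6,"z":0.4},{"jaw":0.6,"z":0.12},{"jaw":0.6}]' | python3 inch.py; echo '[{"jaw":0.2},{"jaw":0.1},{"jaw":0.1},{"jaw":0.1},{"jaw":0.1},{"jaw":0.1,"z":-0.24},{"jaw":0.1},{"jaw":0.1}]' | python3 inch.py 15
python3 - <<'E'
from h import *
o=arm.get_obs();R=Ro.from_euler('xyz',o['tcp_rot']).as_matrix()
g=np.array([*to_world([-.083,.064]),.007]);print(o['position'],R.T@(g-o['position']))
E
```

```text
time: 10.4
position: [0.4394, 0.1251, 0.0055]
tcp_rot: [-3.141, -0.002, -2.933]
force: [0.9, 0.3, 0.4]
finger_gap: 0.597
finger_force: 0.0
time: 11.2
position: [0.4394, 0.1261, 0.0181]
tcp_rot: [3.141, 0.0, -2.932]
force: [0.7, 0.7, -0.7]
finger_gap: 0.287
finger_force: 15.0
[0.43944854 0.12605024 0.01805315] [-0.02797827 -0.07057637  0.01104182]
```

In the tool's units: -0.015 m is -0.3, -0.013 m is -0.26.

```bash
echo '[{"jaw":0.1,"x":-0.1,"y":-0.26},{"jaw":0.1,"x":-0.12,"y":-0.3},{"jaw":0.1,"x":-0.12,"y":-0.3},{"jaw":0.1,"x":-0.12,"y":-0.3},{"jaw":0.1,"x":-0.1,"y":-0.252},{"jaw":0.1},{"jaw":0.1,"z":0.14},{"jaw":0.1,"z":0.09},{"jaw":0.1},{"jaw":0.1}]' | python3 inch.py ;echo '[{"jaw":0.45},{"jaw":0.45},{"jaw":0.45},{"jaw":0.45},{"jaw":0.45,"z":-0.3},{"jaw":0.45,"z":-0.6},{"jaw":0.6,"z":-1},{"jaw":0.6,"x":0.4,"y":-0.4,"z":-1},{"jaw":0.6,"x":0.6,"y":-0.6,"z":-0.8},{"jaw":0.6,"x":0.8,"y":-0.6}]' | python3 inch.py; echo '[{"jaw":0.6},{"jaw":0.6}]' | python3 inch.py
python3 - <<'E'
from h import *
for n,c in (('wrist',wrist()),('side',cams.read_camera('side'))):
    if n=='wrist': save(c,'w3')
    P,ok=pts(c);t=to_tray(P)
    for y in (-.064,0,.064):
        m=ok&(P[...,2]>.017)&(P[...,2]<.0245)&(t[...,0]<-.0685)&(t[...,0]>-.11)&(abs(t[...,1]-y)<.025)
        q=t[m].astype(np.float32)
        if len(q)>10: print(n,y,len(q),cv2.minEnclosingCircle(q),np.percentile(P[m][:,2],[50,95]).round(4))
E
```

```text
time: 12.2
position: [0.4811, 0.0631, 0.0061]
tcp_rot: [-3.141, -0.001, -2.931]
force: [-0.3, 0.1, -0.8]
finger_gap: 0.284
finger_force: 15.0
time: 13.2
position: [0.4193, -0.0257, 0.1844]
tcp_rot: [-3.141, 0.012, -2.929]
force: [0.6, -0.5, 0.5]
finger_gap: 0.592
finger_force: 0.0
time: 13.4
position: [0.415, -0.0267, 0.1799]
tcp_rot: [3.141, 0.002, -2.933]
force: [1.0, 0.5, -0.0]
finger_gap: 0.596
finger_force: 0.0
wrist -0.064 240 ((-0.08415336906909943, -0.06040595844388008), 0.011889196932315826) [0.0208 0.0222]
wrist 0 712 ((-0.08488307893276215, -7.153940714488272e-06), 0.01339919026941061) [0.0211 0.0223]
wrist 0.064 145 ((-0.08850641548633575, 0.07059808075428009), 0.010481792502105236) [0.0209 0.0219]
side -0.064 87 ((-0.08442532271146774, -0.06467244029045105), 0.014711765572428703) [0.021  0.0235]
side 0 93 ((-0.08531324565410614, 0.0007962636300362647), 0.01457882858812809) [0.0213 0.0232]
side 0.064 108 ((-0.08495603501796722, 0.0642041265964508), 0.013659902848303318) [0.021  0.0227]
```

View pics/w3.png

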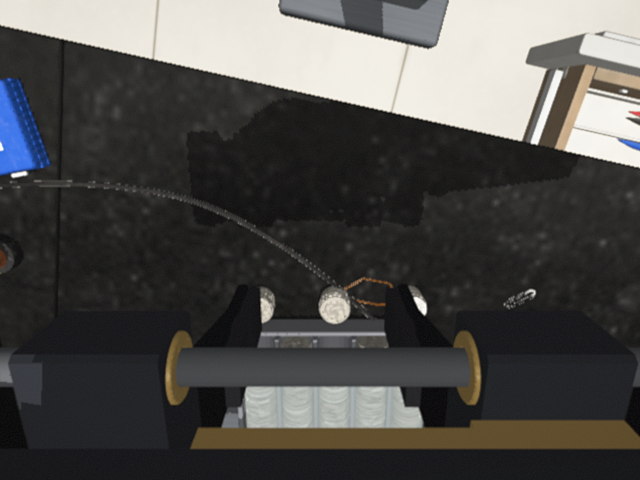

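The row stands in front of the channels at (262,305), (335,303) and (415,302), with gaps of about 5 mm, even and upright. Next I'll measure the knob from the two initial views and head above it.

Run:
```python
from h import *
print('pred',to_world([-.021,-.137]))
for n in ('top0','side0'):
    c=dict(np.load(n+'.npz'));P,ok=pts(c);t=to_tray(P)
    m=ok&(P[...,2]>.05)&(P[...,2]<.08)&(abs(t[...,1]+.137)<.022)&(t[...,0]>-.045)&(t[...,0]<.004)
    dark=m&(c['image'].max(-1)<70)
    for k,nm in ((m,'all'),(dark,'dark')):
        q=np.c_[t[k],P[k][:,2]];print(n,nm,len(q),np.percentile(q,[3,50,97],axis=0).round(4).tolist())
o=arm.get_obs();R=Ro.from_euler('xyz',o['tcp_rot']).as_matrix()
g=np.array([*to_world([-.0215,-.137]),.18]);print(R.T@(g-o['position']))
```

```text
pred [ 0.58393733 -0.12087268]
top0 all 107 [[-0.032, -0.1475, 0.0641], [-0.0176, -0.137, 0.072], [0.003, -0.127, 0.0779]]
top0 dark 65 [[-0.0321, -0.1463, 0.0648], [-0.0225, -0.1365, 0.0731], [-0.0112, -0.1276, 0.0781]]
side0 all 164 [[-0.0325, -0.1404, 0.0582], [-0.0175, -0.1303, 0.0699], [0.0034, -0.1249, 0.0768]]
side0 dark 111 [[-0.0323, -0.1405, 0.0582], [-0.0214, -0.1293, 0.0706], [-0.0072, -0.1246, 0.077]]
[-0.14394444 -0.12795844 -0.00052172]
```

In the tool's units: -0.028 m is -0.56, -0.025 m is -0.5.

```bash
echo '[{"jaw":0.6,"x":-0.4,"y":-0.36},{"jaw":0.6,"x":-0.56,"y":-0.5},{"jaw":0.6,"x":-0.56,"y":-0.5},{"jaw":0.6,"x":-0.56,"y":-0.5},{"jaw":0.6,"x":-0.5,"y":-0.44},{"jaw":0.6,"x":-0.28,"y":-0.26},{"jaw":0.6,"z":0.4},{"jaw":0.6,"z":0.4},{"jaw":0.6},{"jaw":0.6}]' | python3 inch.py
python3 - <<'E'
from h import *
o=arm.get_obs();R=Ro.from_euler('xyz',o['tcp_rot']).as_matrix()
g=np.array([*to_world([-.0225,-.137]),.0455]);print(R.T@(g-o['position']),o['force'],o['joint_pos'].round(2))
E
```

```text
time: 14.5
position: [0.5826, -0.1211, 0.1387]
tcp_rot: [-3.141, -0.002, -2.931]
force: [-0.2, 0.3, 0.8]
finger_gap: 0.599
finger_force: 0.0
[-3.47317367e-05 -4.36274647e-05  9.31671507e-02] [-0.18536507  0.28630922  0.83472168] [ 0.07  0.41 -0.18  0.   -0.98 -1.43]
```

In the tool's units: 0.025 m is 0.5, 0.02 m is 0.4.

```bash
echo '[{"jaw":0.6,"z":0.4},{"jaw":0.6,"z":0.5},{"jaw":0.6,"z":0.5},{"jaw":0.6,"z":0.3},{"jaw":0.6,"z":0.16},{"jaw":0.6},{"jaw":0.6}]' | python3 inch.py; echo '[{"jaw":0.2},{"jaw":0.1},{"jaw":0.1},{"jaw":0.1},{"jaw":0.1},{"jaw":0.1}]' | python3 inch.py 40
```

```text
time: 15.2
position: [0.5831, -0.1214, 0.0476]
tcp_rot: [-3.141, 0.002, -2.931]
force: [-0.5, -1.1, 0.7]
finger_gap: 0.601
finger_force: 0.0
time: 15.8
position: [0.5821, -0.1216, 0.0465]
tcp_rot: [-3.141, 0.0, -2.932]
force: [-0.9, -0.2, 1.2]
finger_gap: 0.241
finger_force: 40.0
```

In the tool's units: 0.003 m is 0.06, 0.002 m is 0.04.

```bash
echo '[{"jaw":0.1,"x":0.06},{"jaw":0.1,"x":0.06},{"jaw":0.1,"x":0.06},{"jaw":0.1,"x":0.04},{"jaw":0.1},{"jaw":0.1}]' | python3 inch.py
python3 - <<'E'
from h import *
o=arm.get_obs();print(to_tray(o['position']),o['force'])
E
```

```text
time: 16.4
position: [0.5734, -0.1235, 0.0471]
tcp_rot: [-3.141, 0.005, -2.931]
force: [6.1, 0.7, -1.5]
finger_gap: 0.242
finger_force: 40.0
[-0.03180523 -0.13738525] [ 6.09872567  0.65976831 -1.45103198]
```

In the tool's units: -0.011 m is -0.22, -0.0107 m is -0.214.

```bash
echo '[{"jaw":0.1,"y":0.002,"z":-0.08},{"jaw":0.1,"y":0.006,"z":-0.16},{"jaw":0.1,"y":0.018,"z":-0.2},{"jaw":0.1,"y":0.026,"z":-0.22},{"jaw":0.1,"y":0.036,"z":-0.214},{"jaw":0.1},{"jaw":0.1}]' | python3 inch.py
python3 - <<'E'
from h import *
o=arm.get_obs();print(to_tray(o['position']),o['force'],o['wrist_torque'])
E
```

```text
time: 17.1
position: [0.5725, -0.1192, 0.0911]
tcp_rot: [-3.14, 0.006, -2.931]
force: [6.7, 0.5, -0.6]
finger_gap: 0.241
finger_force: 40.0
[-0.03181072 -0.13303846] [ 6.68297477  0.46847289 -0.59623436] [ 0.00385803 -1.65376086  0.05104967]
```

In the tool's units: -0.0108 m is -0.216, -0.0107 m is -0.214.

```bash
echo '[{"jaw":0.1,"y":0.046,"z":-0.216},{"jaw":0.1,"y":0.054,"z":-0.214},{"jaw":0.1,"y":0.062,"z":-0.21},{"jaw":0.1,"y":0.072,"z":-0.208},{"jaw":0.1,"y":0.082,"z":-0.206},{"jaw":0.1,"y":0.088,"z":-0.2},{"jaw":0.1},{"jaw":0.1},{"jaw":0.1}]' | python3 inch.py
python3 - <<'E'
from h import *
o=arm.get_obs();print(to_tray(o['position']),o['force'],o['wrist_torque'])
c=cams.read_camera('side');save(c,'s4')
cv2.imwrite('pics/s4c.png',cv2.resize(c['image'][100:340,180:480,::-1],None,fx=2.5,fy=2.5))
E
```

```text
time: 18.0
position: [0.5686, -0.1006, 0.1542]
tcp_rot: [-3.139, 0.006, -2.931]
force: [6.7, -3.6, -0.4]
finger_gap: 0.238
finger_force: 40.0
[-0.03181163 -0.11394331] [ 6.72602577 -3.60651278 -0.43285604] [-0.99388548 -1.84906473  0.01204479]
```

View pics/s4c.png

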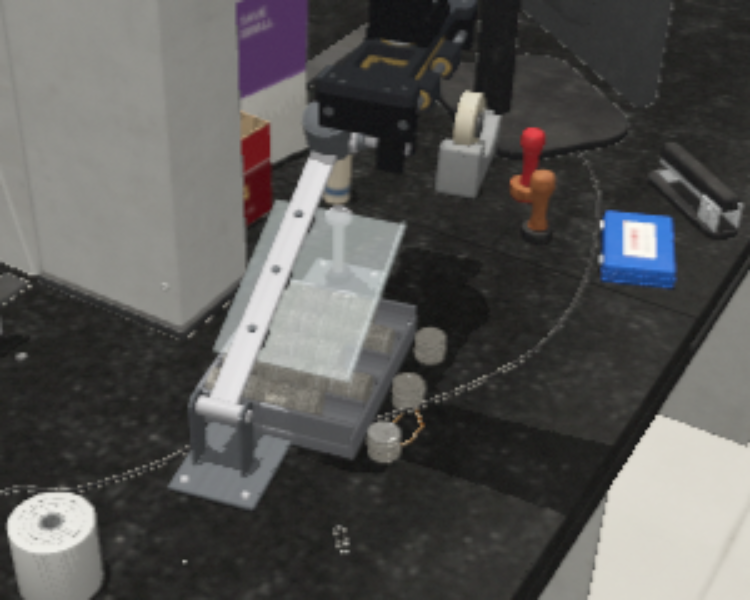

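The side view shows the bar and cover up, held at the cup end (crop (330,135)), with the stud bare at (338,225). The three stacks stand in their row at (384,441), (408,391) and (431,346). Now I'll check the angle and that it holds.

```bash
echo '[{"jaw":0.1},{"jaw":0.1},{"jaw":0.1},{"jaw":0.1},{"jaw":0.1},{"jaw":0.1},{"jaw":0.1},{"jaw":0.1}]' | python3 inch.py
python3 - <<'E'
from h import *
c=cams.read_camera('side');P,ok=pts(c);t=to_tray(P)
m=ok&(abs(t[...,0]-.025)<.009)&(t[...,1]<.10)&(t[...,1]>-.08)&(P[...,2]>.06)&(c['image'].min(-1)>140)
k=np.polyfit(t[m][:,1],P[m][:,2],1);a=np.arctan(-k[0]);print(m.sum(),'angle',a,'rise mm',262*np.sin(a))
for y in (-.064,0,.064):
    m=ok&(P[...,2]>.017)&(P[...,2]<.0245)&(t[...,0]<-.0685)&(t[...,0]>-.11)&(abs(t[...,1]-y)<.025)
    print(y,cv2.minEnclosingCircle(t[m].astype(np.float32)),np.percentile(P[m][:,2],95).round(4))
o=arm.get_obs();print(o['position'],o['force'],o['wrist_torque'],o['finger_gap'])
E
```

```text
time: 18.85
position: [0.5686, -0.1006, 0.1541]
tcp_rot: [-3.139, 0.006, -2.931]
force: [6.5, -3.2, -0.9]
finger_gap: 0.237
finger_force: 40.0
762 angle 0.40959494325743406 rise mm 104.33830604221825
-0.064 ((-0.08462673425674438, -0.06377409398555756), 0.014130148105323315) 0.0232
0 ((-0.08470536023378372, 0.00043291825568303466), 0.01446006540209055) 0.0232
0.064 ((-0.0843164250254631, 0.0662318766117096), 0.01438782550394535) 0.0236
[ 0.56857347 -0.10058557  0.15407154] [ 6.06528139 -2.81405904 -0.32689787] [-0.99512211 -1.86291296 -0.01716077] 0.24594438708961794
```

Stable: bar at 0.41 rad, free end about 104 mm up, row intact. Handing in.

```bash
python3 -c "
from rig import arm, cams, finish_job
print(finish_job())"
```

```text
the job is handed in; nothing more can be done
None
```

The job is handed in (no verdict was returned): the three stacks stand upright about 5 mm off the tray's front edge, centred on their channels to within about 2 mm, and the arm is holding the unlatched bar and cover with its free end about 104 mm up, at roughly 19 s of the 61 s allowed.

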